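# Turn the stirrer caddy insert the right way round

## Task

One of the two stirrer caddies on the coffee counter has its black insert in back to front: the milk pots, not the stirrers, are at the holder's low green front. Lift that insert clear of its holder by the red post, turn it half a turn, and lower it fully home in the same holder, stirrers at the green front, before letting go. Keep it upright all the while, and leave the other insert, which is already right, where it is.

Things in the scene. Friction and masses are not known exactly. Their poses are not given: they have to be found in the camera images.
- holder_a: Open aluminium box fixed to the counter; its insert is back to front. All sizes in mm. Outside 166 (x) by 136 (y), inside 156 by 126, walls 50 high, floor 5 thick. The +x end, its front, is lime green, cut down to 28, with a lip jutting 22. Origin: centre of the underside; z up. Right way round, insert x points along holder x and the insert's origin is 67 along +x, 5 above the holder's origin.
- insert_a: Back-to-front black tray, loose, 0.3 kg. In mm: 134 by 104 at the foot, 150 by 120 at the rim, 55 high (tapered, centres itself). Its +x end is cut to 26: wooden stirrers there, white milk pots in the -x half. Origin: underside, foot of the stirrer end, mid-width. To lift by: red post 24 square, faces square to x and y, in the tray's middle at x -67, y 0, top 115 above the underside.
- holder_b: The other holder, also fixed, same make, sizes and frame as holder_a; its insert is the right way round.
- insert_b: The insert in holder_b, same make, sizes and frame as insert_a, loose, already the right way round: to be left alone.
Not all that is in view belongs to the job. What is shaped like the holder_a but blue or brown is not meant.

How it is judged:
On the way, in this order (a step that is already met when the one before it is completed fails the run):
1. the back-to-front insert is lifted clear of its holder (its underside above the holder's 50 mm rim) (z of insert_a in the frame of holder_a above 0.05 m), for 0.1 s.
2. turned half round, it is lowered into its holder while still held, to within 20 mm of the holder's floor (z of insert_a in the frame of holder_a below 0.025 m and x of insert_a in the frame of holder_a between 0.047 and 0.087 m and contact force between the fingers and insert_a above 0.5 N).
At the end, for the whole second after the job is handed in: insert_a fully down in holder_a (underside within 7 mm of its floor, tilt under 6 degrees), stirrers at the green front: origin within 12 mm along and 14 mm across of the point 67 mm ahead of the holder's centre, within 10 degrees, at rest; insert_b within 20 mm of its start (x of insert_a in the frame of holder_a between 0.055 and 0.079 m and y of insert_a in the frame of holder_a between -0.014 and 0.014 m and z of insert_a in the frame of holder_a below 0.012 m and angle between the x axis of insert_a and the x axis of holder_a, either way round below 0.175 rad and angle between insert_a's own z axis and vertical below 0.1 rad and linear speed of insert_a below 0.02 m/s and distance of insert_b from where it was at the start of the episode below 0.02 m); the robot touches nothing.
It fails at once if insert_a is tipped more than 35 degrees, spilling its contents (angle between insert_a's own z axis and vertical above 0.61 rad).
It fails at once if the other insert (insert_b) is moved more than 20 mm (distance of insert_b from where it was at the start of the episode above 0.02 m).
It also fails if it takes over 42 s, if anything falls off the work surface, if the arm or the gripper's body presses on something with over 40 N, if the wrist force passes 120 N, or if a joint passes its speed limit or range.

## Robot

A 6-joint arm with a two-finger parallel gripper is mounted at the origin on the work surface. World frame = base frame: x ahead of the robot, y to its left, z up, the work surface at z = 0. Lengths are in m, angles in rad, forces in N, time in s.
With the tool pointing down it reaches from about 0.35 to 0.775 m from the base axis. Payload 7.3 kg.
Tool frame: the origin (TCP) lies at the very end of the fingers, on their centre line; the grasp point (between the pads) lies 19 mm behind it; z points along the fingers, y is the line along which they close (so a half turn about z gives the same grasp; the last joint's range is limited). The gripper opens to 92 mm and grips with 3 to 60 N. Pads are 19 mm wide; open, the fingers measure 130 mm over their backs; the gripper's body (75 mm by 190 mm) begins 47 mm behind the grasp point.
Start: joints at [-1.48, 0.342, 1.524, -0, 1.275, -0.146], TCP at [0.123, -0.51, 0.227] pointing down, gripper open.
Joint ranges: [-2.53, 2.53], [-0.77, 2.02], [0.04, 2.7], [-1, 4.14], [0.28, 2.66], [-3.11, 3.11]. Speed limits (rad/s): [2.57, 2.57, 3.14, 3.14, 3.14, 3.14].

## Interface

Orientations are given as [roll, pitch, yaw] about the fixed x, y, z axes, in that order (R = Rz(yaw) Ry(pitch) Rx(roll)).
In Python, from cell import * gives the robot as it stands.
- The arm moves only by the tool step_arm, never from a script. Its argument "commands" is a list of rows, each a list of 7 numbers: the opening, from 0 (shut) to 1 (fully open), then the shift along the world's x, y, z in cm, then the turn, a rotation vector about the world's x, y, z in rad. A call has 1 to 5 rows; each row is the pose to reach, as a shift and turn from the pose commanded when the call began; what a row does not reach only later rows make up. A row lasts 1/12 s, in which the tool goes at most 41.7 mm and 7.16 degrees, less where a joint would pass 70% of its speed; a pose out of reach is approached as far as the arm can. A call with a gripper value outside its range is refused whole. The fingers move at their own pace and stop on an object; "grip_force" is the grip in N (left out, the last holds). Time passes only in rows, so rows that repeat a pose let the fingers close. It gives the time, the measured TCP pose, the force, the opening and the grip force at its end, in the units of the state.
- observe(): the state, without advancing time (a new reading comes with each control period).
- read_camera(name): name is "side" or "top"; returns the picture (480x640x3 uint8, red, green, blue); there is no depth.
- camera_model(name): a dict with "vfov" (degrees; the focal length in pixels is half the picture's height over the tangent of half this angle, whatever the lens; pixels are square), "cx", "cy" (the principal point, pixels), "world_to_cam" (4x4, takes a point from world to camera coordinates). Camera axes: x right, y up, looking along -z (the intrinsics and any distortion apply to the point x, -y, -z); pixel columns grow to the right and rows downward; lengths in m; the calibration is good to about 2 mm. A picture is of the moment at which its call begins. camera_model takes no time and is no camera call.
- hand_in(): hands the job in; it is judged then, once.
The state is a dict: "time": time; "qpos": joint angles; "qvel": joint speeds; "joint_efforts": joint torques, N m; "tool_pos": TCP position; "tool_rot": TCP orientation; "contact_force": force on the tool from outside, world axes, zero at the start; "torque": the same for the moment, N m; "opening": finger opening in m; "grip_force": force on a finger pad.
Only numpy, scipy, OpenCV 4.12 (cv2) and the standard library are available. Lean on these libraries where they do the work, as an engineer would, in place of code of your own. Each camera call takes 0.05 s, during which the arm holds its last target. There are 200 camera calls.

## Working session

There is one attempt and no reset: what is moved stays moved. The work goes in short steps, Python scripts to look and compute and a tool call to move; the robot and the scene stay as the last step left them, time stands still between calls to the robot, and variables do not carry over. Pictures are saved under pics/ and viewed, at most 10 in all, crops included, and the job is handed in when it is done.

Besides the shell and the picture viewer there is one more tool, called after "Request:" in YAML: its name, and indented under it one key for each argument. step_arm: Moves the arm, as the interface text tells. Its arguments: {"type":"object","properties":{"commands":{"type":"array"},"grip_force":{"type":"number"}},"required":["commands"]}

```bash
mkdir -p pics
python3 - <<'E'
from cell import *
import cv2
for n in("top","side"):
    cv2.imwrite(f"pics/{n}0.png",cv2.cvtColor(read_camera(n),cv2.COLOR_RGB2BGR)); print(camera_model(n))
print(observe())
E
```

```text
{'vfov': 57.75754544432619, 'cx': 313.3323242811073, 'cy': 239.44579045690537, 'world_to_cam': array([[ 0.01994517, -0.99979027,  0.00464804, -0.02990837],
       [ 0.99129619,  0.02038038,  0.13006343, -0.47731038],
       [-0.13013088,  0.00201345,  0.99149478, -0.64181286],
       [ 0.        ,  0.        ,  0.        ,  1.        ]])}
{'vfov': 47.27804422615024, 'cx': 317.78090468421703, 'cy': 247.48580899539888, 'world_to_cam': array([[-0.85028207, -0.52617282, -0.01275002,  0.39003583],
       [ 0.40228898, -0.66532792,  0.62888976, -0.21300417],
       [-0.33938765,  0.52960449,  0.77738993, -0.77508181],
       [ 0.        ,  0.        ,  0.        ,  1.        ]])}
{'time': 0.1, 'qpos': array([-1.47999196e+00,  3.42648525e-01,  1.52493212e+00, -1.92428186e-06,
        1.27539022e+00, -1.46024850e-01]), 'qvel': array([-7.48589551e-06, -1.25809904e-03, -2.59301435e-03, -3.03534924e-04,
       -1.59572347e-03, -1.38568379e-03]), 'joint_efforts': array([ 1.54333255e-03, -4.32003736e+01, -2.44694638e+01,  7.19102542e-02,
        5.26094693e-02, -5.85068301e-05]), 'tool_pos': array([ 0.12315119, -0.50997568,  0.22611309]), 'tool_rot': array([-3.14022884e+00, -1.98718749e-04,  2.36829639e-01]), 'contact_force': array([-0.42331279, -0.14904722, -0.62046557]), 'torque': array([-0.01872733,  0.0215515 , -0.01962766]), 'grip_force': 0.0, 'opening': 0.09214459311570168}
```

View pics/top0.png

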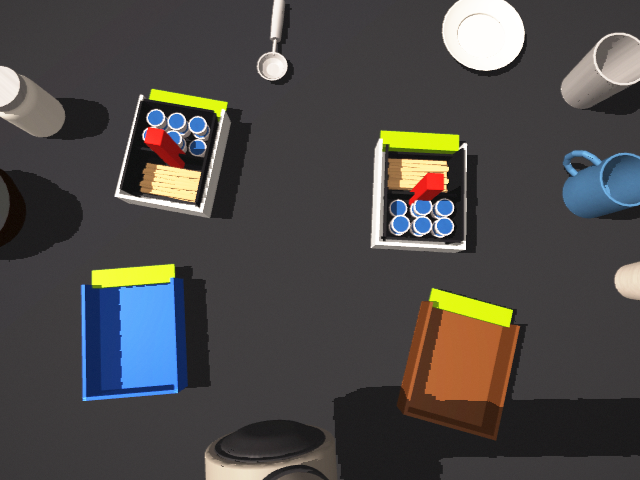

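View pics/side0.png

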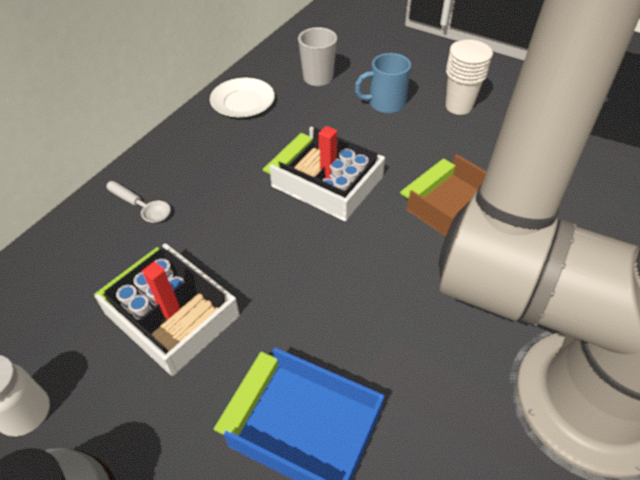

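The top view shows two white holders. The left one (centre ~(172,155)) has its pots at the green end, so it is holder_a; the right one (~(420,190)) is correct. The side view shows holder_a at ~(165,305) with its red post top at ~(155,272). I'll zoom in on both views.

Run:
```python
import cv2,numpy as np
a=cv2.imread("pics/top0.png")[80:230,105:245]; b=cv2.imread("pics/side0.png")[235:385,85:245]
a=cv2.resize(a,None,fx=4,fy=4,interpolation=2); cv2.imwrite("pics/ca.png",a)
cv2.imwrite("pics/cb.png",cv2.resize(b,None,fx=4,fy=4,interpolation=2))
```

```text
(no output)
```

View pics/ca.png

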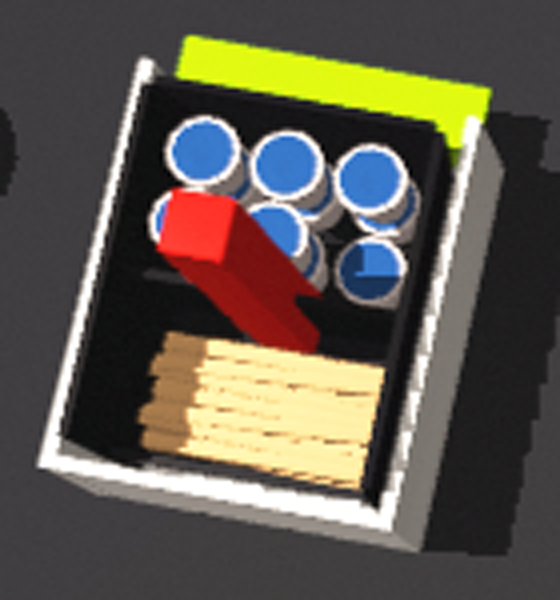

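View pics/cb.png

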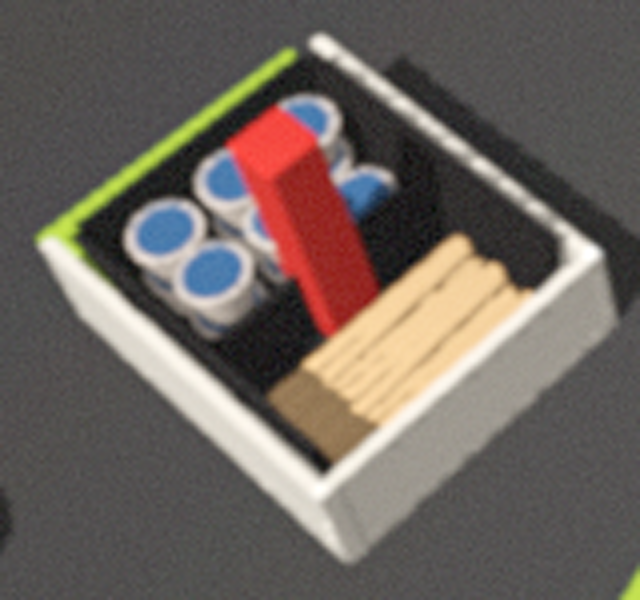

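The zooms show the holder_a rim corners: top crop (40,467), (390,528), (143,58), (484,119); side crop (322,495), (600,255), (40,238), (318,38). The red post top is at (198,225) in the top crop and (272,143) in the side crop.

```bash
cat > h.py <<'E'
from cell import *
import numpy as np
def proj(n,P):
    m=camera_model(n);f=240/np.tan(np.radians(m["vfov"]/2));P=np.atleast_2d(P)
    c=P@m["world_to_cam"][:3,:3].T+m["world_to_cam"][:3,3]
    return np.c_[m["cx"]+f*c[:,0]/-c[:,2],m["cy"]-f*c[:,1]/-c[:,2]]
E
python3 - <<'E'
from h import *
from scipy.optimize import least_squares as ls
L=np.array([[-83,68,50],[-83,-68,50],[83,68,50],[83,-68,50]])/1e3
T=np.array([[40,467],[390,528],[143,58],[484,119.]])/4+[105,80]
S=np.array([[322,500],[600,255],[40,238],[318,38.]])/4+[85,235]
W=lambda p:L@np.array([[np.cos(p[2]),np.sin(p[2]),0],[-np.sin(p[2]),np.cos(p[2]),0],[0,0,1]])+[p[0],p[1],0]
rt=lambda p:(proj("top",W(p))-T).ravel()
rs=lambda p:(proj("side",W(p))-S).ravel()
for g in (lambda p:np.r_[rt(p),rs(p)],rt,rs):
    s=ls(g,[.6,.25,0]);print(s.x.round(4),s.fun.round(1))
t=np.array([198,225])/4+[105,80];u=np.array([272,143])/4+[85,235]
for ns in (("top",),("side",),("top","side")):
    q=lambda p:np.concatenate([(proj(n,[p[0],p[1],.12])-(t if n=="top" else u)).ravel() for n in ns])
    s=ls(q,[.6,.25]);print(ns,s.x.round(4),s.fun.round(1))
E
```

```text
[ 0.6053  0.2033 -0.1619] [-0.9  0.1 -0.8  0.9 -1.3  0.5 -1.6  0.4 -0.9 -1.5  0.3 -1.8  0.4 -0.1
  0.9 -2.4]
[ 0.6061  0.2016 -0.1639] [ 0.2 -0.5  0.2  0.4 -0.   0.  -0.4  0. ]
[ 0.6038  0.2053 -0.1596] [-0.8  0.1  0.3 -0.6  0.   1.4  0.6 -1.2]
('top',) [0.6054 0.2022] [0. 0.]
('side',) [0.603  0.2074] [0. 0.]
('top', 'side') [0.6049 0.2044] [-1.6  0.4  0.5 -2. ]
```

Request:
step_arm:
  commands:
    - [1,2.6,3,0,0,0,-0.02]
    - [1,5.2,6,0,0,0,-0.04]
    - [1,7.8,9,0,0,0,-0.06]
    - [1,10.4,12,0,0,0,-0.08]
    - [1,13,15,0,0,0,-0.1]

```text
time: 0.52
tool_pos: [0.2538, -0.3586, 0.2264]
tool_rot: [-3.141, 0.0, 0.135]
contact_force: [1.1, -0.4, -0.2]
opening: 0.0919
grip_force: 0.0
```

Request:
step_arm:
  commands:
    - [1,2.8,2.8,0,0,0,-0.02]
    - [1,5.6,5.6,0,0,0,-0.04]
    - [1,8.4,8.4,0,0,0,-0.06]
    - [1,11.2,11.2,0,0,0,-0.08]
    - [1,14,14,0,0,0,-0.1]

```text
time: 0.93
tool_pos: [0.3941, -0.2186, 0.2266]
tool_rot: [-3.142, 0.0, 0.036]
contact_force: [1.4, -0.2, -1.4]
opening: 0.092
grip_force: 0.0
```

Request:
step_arm:
  commands:
    - [1,2.4,3,0,0,0,-0.02]
    - [1,4.8,6,0,0,0,-0.04]
    - [1,7.2,9,0,0,0,-0.06]
    - [1,9.6,12,0,0,0,-0.08]
    - [1,12,15,0,0,0,-0.1]

```text
time: 1.35
tool_pos: [0.5139, -0.0685, 0.2265]
tool_rot: [3.142, 0.001, -0.064]
contact_force: [0.7, -1.1, -0.2]
opening: 0.0919
grip_force: 0.0
```

Request:
step_arm:
  commands:
    - [1,1.6,3.2,0,0,0,-0.02]
    - [1,3.2,6.4,0,0,0,-0.04]
    - [1,4.8,9.6,0,0,0,-0.06]
    - [1,6.4,12.8,0,0,0,-0.08]
    - [1,8,16,0,0,0,-0.1]

```text
time: 1.77
tool_pos: [0.5935, 0.0914, 0.2263]
tool_rot: [3.141, 0.001, -0.164]
contact_force: [1.0, 0.2, 0.2]
opening: 0.0916
grip_force: 0.0
```

Request:
step_arm:
  commands:
    - [1,0.4,3.7,0,0,0,0]
    - [1,0.8,7.4,0,0,0,0]
    - [1,1.2,11.2,0,0,0,0]
    - [1,1.2,11.2,-3,0,0,0]
    - [1,1.2,11.2,-6,0,0,0]

```text
time: 2.18
tool_pos: [0.6058, 0.2046, 0.1671]
tool_rot: [-3.14, -0.004, -0.159]
contact_force: [-0.1, -0.3, -0.2]
opening: 0.0921
grip_force: 0.0
```

Run:
```python
from h import *
import cv2
a=read_camera("side");b=read_camera("top")
cv2.imwrite("pics/s1.png",cv2.resize(np.hstack([a[150:400,60:300],b[60:310,80:320]])[:,:,::-1],None,fx=1.66,fy=1.66))
o=observe();print(o["tool_pos"],o["tool_rot"])
```

```text
[0.60178869 0.20166851 0.16100538] [ 3.13733818  0.01067639 -0.1619547 ]
```

View pics/s1.png

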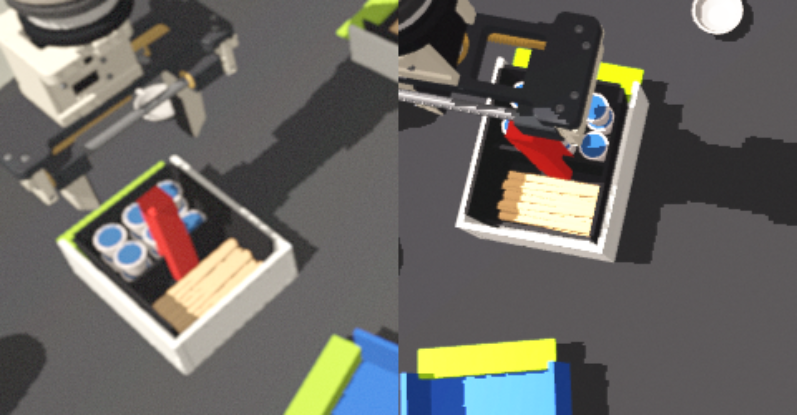

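The gripper straddles the post from above. Finger tips in the side crop are at ~(80,200) and (190,130), and the post top is at ~(158,197). Next is a settle check.

Request:
step_arm:
  commands:
    - [1,0,0,0,0,0,0]
    - [1,0,0,0,0,0,0]
    - [1,0,0,0,0,0,0]

```text
time: 2.53
tool_pos: [0.6064, 0.2013, 0.169]
tool_rot: [-3.14, -0.003, -0.164]
contact_force: [1.0, 0.2, -0.4]
opening: 0.0914
grip_force: 0.0
```

Run:
```python
from h import *
o=observe();print(o["tool_pos"],o["tool_rot"],o["qvel"].round(3))
for n,off in(("side",(60,150)),("top",(80,60))):
    print(n,(proj(n,[[.6058,.203,.166],[.6058,.203,.12]])-off)*1.66+[0 if n=="side" else 398,0])
```

```text
[0.60635546 0.20130224 0.16901337] [-3.14040698 -0.00336118 -0.16408863] [ 0.    -0.003  0.006  0.    -0.005  0.001]
side [[141.6953623  161.78163421]
 [155.50389057 195.546863  ]]
top [[499.32128093 104.25507014]
 [520.75989107 126.13028827]]
```

Request:
step_arm:
  commands:
    - [1,0,0,-2.5,0,0,0]
    - [1,0,0.1,-5,0,0,0]
    - [1,0,0.1,-7,0,0,0]
    - [1,0,0.1,-8.2,0,0,0]
    - [1,0,0.1,-8.2,0,0,0]

```text
time: 2.95
tool_pos: [0.6044, 0.202, 0.0832]
tool_rot: [3.14, 0.003, -0.164]
contact_force: [-0.7, 0.3, 0.3]
opening: 0.0919
grip_force: 0.0
```

Request:
step_arm:
  commands:
    - [0,0,0,0,0,0,0]
    - [0,0,0,0,0,0,0]
    - [0,0,0,0,0,0,0]
    - [0,0,0,0,0,0,0]
    - [0,0,0,0,0,0,0]
  grip_force: 30

```text
time: 3.37
tool_pos: [0.6056, 0.2027, 0.0858]
tool_rot: [-3.141, -0.002, -0.163]
contact_force: [-0.1, 0.7, -0.7]
opening: 0.0632
grip_force: 0.0
```

Request:
step_arm:
  commands:
    - [0,0,0,0,0,0,0]
    - [0,0,0,0,0,0,0]
    - [0,0,0,0,0,0,0]
    - [0,0,0,0,0,0,0]
    - [0,0,0,0,0,0,0]
  grip_force: 30

```text
time: 3.78
tool_pos: [0.6052, 0.2026, 0.0847]
tool_rot: [3.141, 0.0, -0.163]
contact_force: [0.1, -0.4, 0.2]
opening: 0.0295
grip_force: 0.0
```

Request:
step_arm:
  commands:
    - [0,0,0,0,0,0,0]
    - [0,0,0,0,0,0,0]
    - [0,0,0,0,0,0,0]
    - [0,0,0,0,0,0,0]
    - [0,0,0,0,0,0,0]
  grip_force: 40

```text
time: 4.2
tool_pos: [0.6051, 0.2027, 0.0846]
tool_rot: [3.141, 0.0, -0.163]
contact_force: [-1.5, 1.7, -1.5]
opening: 0.0238
grip_force: 40.0
```

Request:
step_arm:
  commands:
    - [0,0,0,1,0,0,0]
    - [0,0,0,2.5,0,0,0]
    - [0,0,0,4,0,0,0]
    - [0,0,0,5.5,0,0,0]
    - [0,0,0,7,0,0,0]

```text
time: 4.62
tool_pos: [0.6049, 0.2022, 0.1557]
tool_rot: [3.141, 0.001, -0.163]
contact_force: [0.6, 0.2, -3.6]
opening: 0.0239
grip_force: 40.0
```

Request:
step_arm:
  commands:
    - [0,0,0,1,0,0,0]
    - [0,0,0,1.5,0,0,0]
    - [0,0,0,1.5,0,0,0]

```text
time: 4.87
tool_pos: [0.6056, 0.2026, 0.171]
tool_rot: [-3.141, -0.002, -0.163]
contact_force: [0.0, -0.0, -3.1]
opening: 0.0238
grip_force: 40.0
```

Run:
```python
from h import *
import cv2
a=read_camera("side");b=read_camera("top")
cv2.imwrite("pics/s2.png",cv2.resize(np.hstack([a[150:400,60:300],b[60:310,80:320]])[:,:,::-1],None,fx=1.66,fy=1.66))
o=observe();print(o["tool_pos"],o["tool_rot"],o["qpos"],o["torque"],o["contact_force"])
```

```text
[0.60477459 0.20244901 0.16909333] [ 3.14096895e+00  1.15181188e-03 -1.63312336e-01] [ 2.03028685e-01  5.95384692e-01  1.27032409e+00 -1.77323960e-04
  1.27718267e+00  1.93718842e+00] [ 0.05324028  0.10068346 -0.0055989 ] [-0.17997896  0.46934442 -3.87305643]
```

View pics/s2.png

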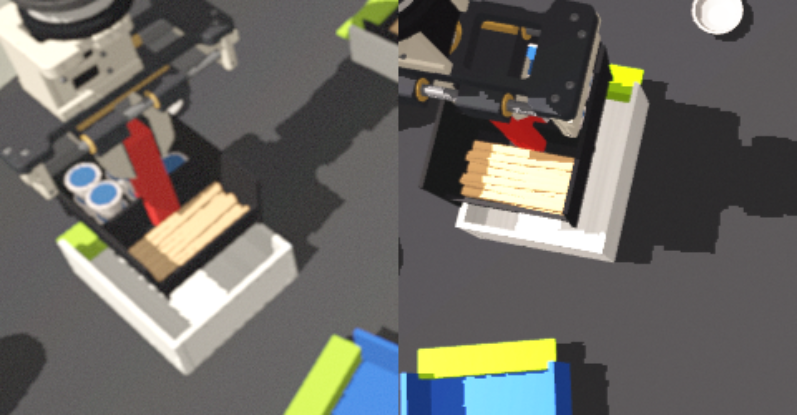

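The insert is lifted level and clear of the holder, whose interior shows below at ~(190,290) in the side crop. Now the half turn.

Request:
step_arm:
  commands:
    - [0,0,0,0,0,0,0.06]
    - [0,0,0,0,0,0,0.16]
    - [0,0,0,0,0,0,0.27]
    - [0,0,0,0,0,0,0.38]
    - [0,0,0,0,0,0,0.5]

```text
time: 5.38
tool_pos: [0.6045, 0.2025, 0.1682]
tool_rot: [-3.141, 0.003, 0.342]
contact_force: [0.1, -0.2, -3.3]
opening: 0.0238
grip_force: 40.0
```

Request:
step_arm:
  commands:
    - [0,0,0,0,0,0,0.12]
    - [0,0,0,0,0,0,0.24]
    - [0,0,0,0,0,0,0.36]
    - [0,0,0,0,0,0,0.48]
    - [0,0,0,0,0,0,0.6]

```text
time: 5.8
tool_pos: [0.6045, 0.2025, 0.1682]
tool_rot: [-3.14, 0.002, 0.943]
contact_force: [-0.1, -0.5, -4.4]
opening: 0.0234
grip_force: 40.0
```

Request:
step_arm:
  commands:
    - [0,0,0,0,0,0,0.12]
    - [0,0,0,0,0,0,0.24]
    - [0,0,0,0,0,0,0.36]
    - [0,0,0,0,0,0,0.48]
    - [0,0,0,0,0,0,0.6]

```text
time: 6.22
tool_pos: [0.6045, 0.2024, 0.1682]
tool_rot: [-3.139, 0.001, 1.543]
contact_force: [0.3, 0.4, -2.8]
opening: 0.0241
grip_force: 40.0
```

Request:
step_arm:
  commands:
    - [0,0,0,0,0,0,0.12]
    - [0,0,0,0,0,0,0.24]
    - [0,0,0,0,0,0,0.36]
    - [0,0,0,0,0,0,0.48]
    - [0,0,0,0,0,0,0.6]

```text
time: 6.63
tool_pos: [0.6045, 0.2024, 0.1682]
tool_rot: [-3.139, -0.001, 2.143]
contact_force: [-0.2, 0.5, -3.5]
opening: 0.0234
grip_force: 40.0
```

Request:
step_arm:
  commands:
    - [0,0,0,0,0,0,0.12]
    - [0,0,0,0,0,0,0.24]
    - [0,0,0,0,0,0,0.36]
    - [0,0,0,0,0,0,0.44]
    - [0,0,0,0,0,0,0.5]

```text
time: 7.05
tool_pos: [0.6046, 0.2024, 0.1682]
tool_rot: [-3.14, -0.002, 2.641]
contact_force: [-0.3, 1.7, -2.9]
opening: 0.0236
grip_force: 40.0
```

Request:
step_arm:
  commands:
    - [0,0,0,0,0,0,0.1]
    - [0,0,0,0,0,0,0.2]
    - [0,0,0,0,0,0,0.28]
    - [0,0,0,0,0,0,0.34]
    - [0,0,0,0,0,0,0.34]

```text
time: 7.47
tool_pos: [0.6046, 0.2024, 0.1683]
tool_rot: [-3.141, -0.002, 2.979]
contact_force: [0.9, -0.2, -3.8]
opening: 0.0239
grip_force: 40.0
```

Run:
```python
from h import *
import cv2
a=read_camera("side");b=read_camera("top")
cv2.imwrite("pics/s3.png",cv2.resize(np.hstack([a[150:400,60:300],b[60:310,80:320]])[:,:,::-1],None,fx=1.66,fy=1.66))
o=observe();print(o["tool_pos"],o["tool_rot"],o["qpos"],o["torque"],o["contact_force"])
```

```text
[0.60476901 0.20253607 0.16875278] [-3.14103439e+00 -1.61114313e-03  2.97474097e+00] [ 2.03048752e-01  5.95923336e-01  1.27032243e+00  6.47347869e-05
  1.27705088e+00 -1.20091514e+00] [ 0.03065214 -0.22599407 -0.00487738] [-0.67083398 -0.15396801 -2.99464655]
```

View pics/s3.png

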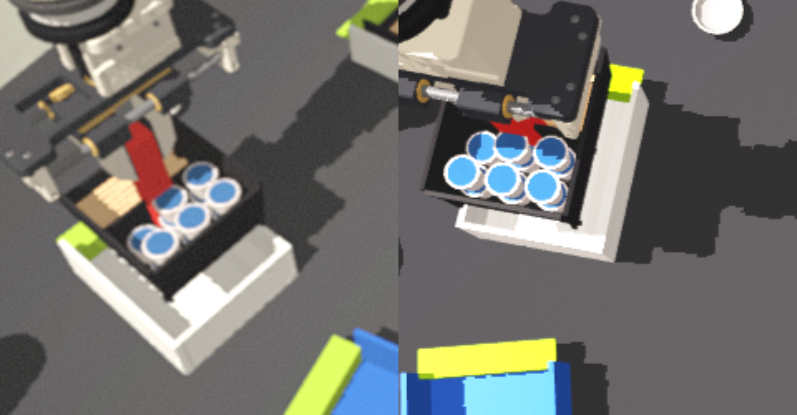

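The insert has turned: stirrers are now at the green front and the pots at the back, still level. Lowering.

Request:
step_arm:
  commands:
    - [0,0,0,-1.2,0,0,0]
    - [0,0,0,-2.4,0,0,0]
    - [0,0,0,-3.6,0,0,0]
    - [0,0,0,-4.8,0,0,0]
    - [0,0,0,-5.6,0,0,0]

```text
time: 7.98
tool_pos: [0.6045, 0.2025, 0.112]
tool_rot: [-3.141, -0.002, 2.975]
contact_force: [0.1, -0.0, -2.6]
opening: 0.0237
grip_force: 40.0
```

Request:
step_arm:
  commands:
    - [0,0,0,-0.6,0,0,0]
    - [0,0,0,-1.2,0,0,0]
    - [0,0,0,-1.7,0,0,0]
    - [0,0,0,-2.1,0,0,0]
    - [0,0,0,-2.1,0,0,0]

```text
time: 8.4
tool_pos: [0.6049, 0.2025, 0.092]
tool_rot: [-3.141, -0.001, 2.977]
contact_force: [-0.7, 0.3, -3.1]
opening: 0.0238
grip_force: 40.0
```

Request:
step_arm:
  commands:
    - [0,0,0,-0.2,0,0,0]
    - [0,0,0,-0.4,0,0,0]
    - [0,0,0,-0.6,0,0,0]
    - [0,0,0,-0.7,0,0,0]
    - [0,0,0,-0.7,0,0,0]

```text
time: 8.82
tool_pos: [0.6051, 0.2026, 0.0856]
tool_rot: [-3.142, -0.0, 2.977]
contact_force: [0.3, 0.3, -2.9]
opening: 0.024
grip_force: 40.0
```

Request:
step_arm:
  commands:
    - [0,0,0,-0.1,0,0,0]
    - [0,0,0,-0.2,0,0,0]
    - [0,0,0,-0.2,0,0,0]

```text
time: 9.07
tool_pos: [0.6055, 0.2026, 0.0845]
tool_rot: [3.141, 0.001, 2.977]
contact_force: [-1.7, -1.7, 2.4]
opening: 0.0238
grip_force: 40.0
```

It is seated: the force has reversed at the original height. Release.

Request:
step_arm:
  commands:
    - [0.3,0,0,0,0,0,0]
    - [0.6,0,0,0,0,0,0]
    - [0.8,0,0,0,0,0,0]
    - [0.8,0,0,0,0,0,0]
    - [0.8,0,0,0,0,0,0]

```text
time: 9.48
tool_pos: [0.6053, 0.2027, 0.0837]
tool_rot: [3.141, 0.0, 2.977]
contact_force: [0.4, 0.4, 0.8]
opening: 0.0498
grip_force: 0.0
```

Request:
step_arm:
  commands:
    - [0.8,0,0,0,0,0,0]
    - [0.8,0,0,0,0,0,0]
    - [0.8,0,0,0,0,0,0]
    - [0.8,0,0,0,0,0,0]

```text
time: 9.82
tool_pos: [0.6052, 0.2026, 0.0837]
tool_rot: [3.142, 0.0, 2.977]
contact_force: [-0.6, 0.7, -0.5]
opening: 0.0725
grip_force: 0.0
```

Request:
step_arm:
  commands:
    - [0.8,0,0,2,0,0,0]
    - [0.8,0,0,5,0,0,0]
    - [0.8,0,0,8,0,0,0]
    - [0.8,0,0,11,0,0,0]
    - [0.8,0,0,14,0,0,0]

```text
time: 10.23
tool_pos: [0.605, 0.2026, 0.2252]
tool_rot: [3.142, -0.0, 2.977]
contact_force: [0.9, -0.7, -0.5]
opening: 0.0736
grip_force: 0.0
```

Request:
step_arm:
  commands:
    - [0.8,-3,-3,0,0,0,0]
    - [0.8,-6,-6,0,0,0,0]
    - [0.8,-9,-9,0,0,0,0]
    - [0.8,-12,-12,0,0,0,0]
    - [0.8,-12,-12,0,0,0,0]

```text
time: 10.65
tool_pos: [0.4799, 0.0795, 0.2234]
tool_rot: [-3.139, -0.004, 2.975]
contact_force: [0.2, 1.7, 0.1]
opening: 0.0732
grip_force: 0.0
```

Run:
```python
from h import *
import cv2
a=read_camera("side");b=read_camera("top")
cv2.imwrite("pics/s4.png",cv2.resize(np.hstack([a[150:400,60:300],b[60:310,80:320]])[:,:,::-1],None,fx=1.66,fy=1.66))
print(observe()["tool_pos"],observe()["opening"])
```

```text
[0.48459724 0.08176712 0.2244624 ] 0.07318986639355565
```

View pics/s4.png

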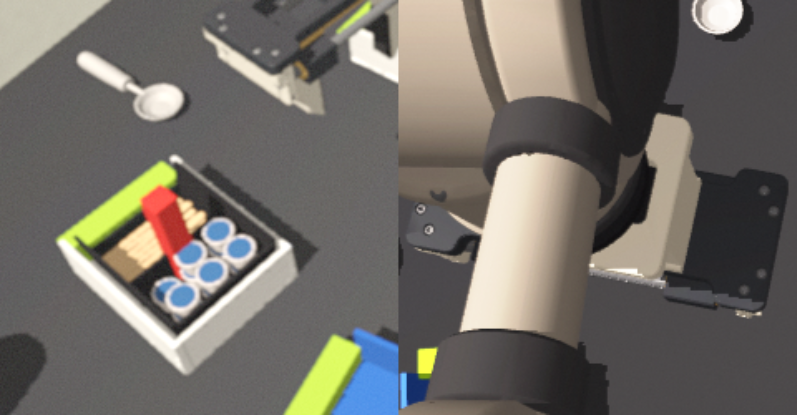

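The insert is home with stirrers at the green front. The post top at ~(160,198) matches its original position, and the gripper is clear.

```bash
python3 -c "
from cell import *
print(hand_in())"
```

```text
the job is handed in; nothing more can be done
None
```

I turned insert_a half round and lowered it fully home in holder_a with its stirrers at the green front, left insert_b alone, and handed the job in at about 11 s; no verdict was returned.

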